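Load the crumb tester, refit its knob and hold it pressed

TASK

Test a bread sample on the grey bench tester: first set the small sample tin (the low one) flat on the tester's stage plate, centred between the four stop pins, and let go of it. Then take the loose black knob, turn it so that its nose is over the flat of the tester's D-shaft, push it fully home on the shaft and press knob and shaft together down to the stop. The test runs only while the knob is pressed, so finish with the gripper still on the knob, holding it down; leave the other things on the bench alone.

Things in the scene. Friction and masses are not known exactly. Their poses are not given: they have to be found in the camera images.
- tin_center (a point): small round lidded sample tin, plain aluminium, 52 mm across and 22 mm high (90 g), standing flat on the bench; the point is its centre, 11 mm above its underside; z up. The other, taller tin is not wanted.
- tester: fixed grey bench tester, a box 170 mm along its x, 270 mm along its y, deck 60 mm above the bench; origin at the centre of its underside, z up. A stage plate with four pins lies on its +y half, an upright D-shaft stands on its -y half.
- stage_center (a point): centre of the stage plate's top face, where the tin's underside goes, 63 mm above the bench; axes as the tester's. Plate 100 mm square, 3 mm thick. Four steel stop pins, 6 mm thick, 8 mm high, stand at (+-22.3, +-22.3) mm: the tin fits between with 2.5 mm to spare all round; fingers closing along the tester's x or y pass between the pins (38 mm gaps).
- knob_center (a point): loose black knob (60 g) standing upright, bore down; point on its axis 21 mm above its underside, x axis to its nose, z up. Round skirt 46 mm across, 18 mm high; on it a bar grip along x, 14 mm wide, 18 to 42 mm above the underside, from x = -23 to +21 mm, then an 8 mm wide nose to x = +33 mm (white line on top towards the nose).
- knob_bore (a point): centre of the bore's mouth in the knob's underside, same axes as the knob. The bore is D-shaped, 16 mm across, 15 mm deep, its flat 4 mm from the axis on the nose side (+x).
- knob_nose (a point): tip of the knob's nose, 33 mm from the knob's axis along its x, 30 mm above its underside
- shaft_top (a point): top of the D-shaft on its axis, 85 mm above the bench (25 above the deck) when up; moves with it. Shaft 14 mm across, flat 3 mm from the axis on its +x side; axes as the tester's; cannot turn; top edge chamfered 1.5 mm. The knob fits one way only, 1 mm to spare all round (9 degrees of yaw); home, the bore's roof rests on the top, knob_center 6 mm above this point.
- shaft (a joint): how far the shaft is pushed down, m: 0 up, 0.008 at its stop (skirt then 2 mm clear of the deck). A spring pushes back with 1.5 N at the top and 6.3 N at the stop.
- tall_tin_center (a point): plain aluminium tin, the wider and taller of the two tins: 68 mm across, 62 mm high; bystander, leave alone; point half-way up
- roll_a_center (a point): round bread roll, 80 mm across, 45 mm high; bystander; point half-way up
- roll_b_center (a point): round bread roll, 80 mm across, 45 mm high; bystander; point half-way up
- scraper_center (a point): dough scraper lying flat, 85 x 110 x 17 mm; bystander; point at its middle
- mug_center (a point): white mug, 76 mm across, 90 mm high; bystander; point half-way up
- weight_center (a point): small steel scale weight with a knob on top, 36 mm across, 46 mm high; bystander; point half-way up
Not all that is in view belongs to the job. What is shaped like the part that bears knob_center but purple is not meant.

How it is judged:
By the outcome, as a careful person would: the job done as asked, in the order asked, and still so for the second after the job is handed in, while the arm keeps its last pose, push and grip.
It also fails if it takes over 54 s, if anything falls off the work surface, if the arm or the gripper's body presses on something with over 40 N, if the wrist force passes 120 N, or if a joint passes its speed limit or range.

ROBOT

A 7-joint arm with a two-finger parallel gripper is mounted at the origin on the work surface. World frame = base frame: x ahead of the robot, y to its left, z up, the work surface at z = 0. Lengths are in m, angles in rad, forces in N, time in s.
With the tool pointing down it reaches from about 0.425 to 0.875 m from the base axis. Payload 4.7 kg.
Tool frame: the origin (TCP) lies midway between the tips of the shut fingers; the grasp point (between the pads) lies 19 mm behind it; x points along the fingers, z is the direction in which the jaws open and shut, and the axes are right-handed (so a half turn about x gives the same grasp; the last joint's range is limited). The gripper opens to 87 mm and grips with 3 to 60 N. Pads are 19 mm wide; open, the fingers measure 117 mm over their backs; the gripper's body (75 mm by 190 mm) begins 51 mm behind the grasp point.
Start: joints at [1.124, 0.321, -0.07, 1.45, 0.023, 1.371, -0.057], TCP at [0.289, -0.582, 0.223] pointing down, gripper open.
Joint ranges: [-2.86, 2.86], [-0.3, 2.09], [-1.38, 1.24], [0.06, 2.45], [-1.56, 4.7], [0.09, 2.05], [-2.69, 2.69]. Speed limits (rad/s): [2.57, 2.57, 3.14, 3.14, 3.14, 3.14, 3.14].

INTERFACE

Orientations are given as a rotation vector (axis times angle).
In Python, from bench import ctrl, vision, close_job gives the robot as it stands. The module is installed in compiled form; this text tells all that it offers.
- The arm moves only by the tool servo_tool, never from a script. Its argument "commands" is a list that holds one entry, the list of rows, each a list of 7 numbers: the turn, a rotation vector about the tool's x, y, z in degrees, then the shift along the tool's x, y, z in mm, then the finger opening in mm, from 0 to 87. In form: [[[wx, wy, wz, x, y, z, grip], ...]]. A call has 1 to 5 rows; each row is the pose to reach, as a shift and turn from the pose commanded when the call began, along the tool's axes at that moment; what a row does not reach only later rows make up. A row lasts 1/8 s, in which the tool goes at most 62.5 mm and 10.7 degrees, less where a joint would pass 70% of its speed; a pose out of reach is approached as far as the arm can. A call with a gripper value outside its range is refused whole. The fingers move at their own pace and stop on an object; "newtons" is the grip in N (left out, the last holds). Time passes only in rows, so rows that repeat a pose let the fingers close. It gives the time, the measured TCP pose, the force and the opening at its end, in the units of the state.
- ctrl.get_state(): the state, without advancing time (a new reading comes with each control period).
- vision.get_image(name): name is "scene" or "side" or "wrist"; returns the picture (384x512x3 uint8, red, green, blue); there is no depth.
- vision.camera_info(name): a dict with "fov_y" (degrees; the focal length in pixels is half the picture's height over the tangent of half this angle, whatever the lens; pixels are square), "cx", "cy" (the principal point, pixels), "pose" (4x4, takes a point from camera to world coordinates). Camera axes: x right, y down, z forward; pixel columns grow to the right and rows downward; lengths in m; the calibration is good to about 2 mm. A picture is of the moment at which its call begins: read the wrist's pose just before it. camera_info takes no time and is no camera call; for the wrist camera it gives the pose at the moment of the call.
- close_job(): hands the job in, once; it reports no verdict.
The state is a dict: "time": time; "joint_positions": joint angles; "qd": joint speeds; "joint_torque": joint torques, N m; "position": TCP position; "tool_rot": TCP orientation; "ft_force": force on the tool from outside, world axes, zero at the start; "torque": the same for the moment, N m; "grip_width": opening from 0.0 (shut) to 1.0 (fully open).
Only numpy, scipy, OpenCV 4.12 (cv2) and the standard library are available. Lean on these libraries where they do the work, as an engineer would, in place of code of your own. Each camera call takes 0.05 s, during which the arm holds its last target. There are 200 camera calls.

## Working session

There is one attempt and no reset: what is moved stays moved. The work goes in short steps, Python scripts to look and compute and a tool call to move; the robot and the scene stay as the last step left them, time stands still between calls to the robot, and variables do not carry over. Pictures are saved under pics/ and viewed, about 8 in all and at most 12, crops included, and the job is handed in when it is done.

Besides the shell and the picture viewer there is one more tool, called by a JSON object that holds its "name" and its "arguments", one argument or row to a line. servo_tool: Moves the arm, as the interface text tells. Its arguments: {"type":"object","properties":{"commands":{"type":"array"},"newtons":{"type":"number"}},"required":["commands"]}

```bash
mkdir -p pics; python3 - <<'E'
from bench import ctrl, vision
import cv2, numpy as np
s=ctrl.get_state()
print({k:np.round(v,3).tolist() for k,v in s.items()})
for n in("scene","side","wrist"):
    i=vision.camera_info(n);print(n,i["fov_y"],i["cx"],i["cy"],np.round(i["pose"],3).tolist(),[k for k in i])
a=[vision.get_image(n) for n in("scene","side")]
for n,im in zip(("scene","side"),a):
    cv2.imwrite(f"pics/{n}0.png",cv2.resize(im[:,:,::-1],(800,600),interpolation=cv2.INTER_CUBIC)); np.save(f"pics/{n}0.npy",im)
E
```

```text
{'time': 0.0, 'joint_positions': [1.124, 0.322, -0.07, 1.452, 0.023, 1.371, -0.057], 'qd': [-0.0, -0.001, -0.0, 0.0, -0.0, -0.0, 0.001], 'joint_torque': [-0.0, -49.129, -0.404, -31.252, -0.064, 0.044, 0.0], 'position': [0.289, -0.582, 0.221], 'tool_rot': [0.864, 1.394, -0.863], 'ft_force': [0.021, -0.196, 0.164], 'torque': [-0.049, -0.048, -0.007], 'grip_width': 0.999}
scene 43.76241576504964 245.36023990296084 194.9112673022141 [[-0.275, 0.558, -0.783, 1.648], [0.961, 0.145, -0.234, 0.277], [-0.017, -0.817, -0.576, 0.88], [0.0, 0.0, 0.0, 1.0]] ['fov_y', 'cx', 'cy', 'pose']
side 53.93111139153537 258.07776647984423 191.9060678697321 [[-0.969, -0.165, 0.185, 0.394], [-0.248, 0.602, -0.759, 0.651], [0.014, -0.781, -0.624, 0.655], [0.0, 0.0, 0.0, 1.0]] ['fov_y', 'cx', 'cy', 'pose']
wrist 69.88811567283854 254.57990701025832 187.0633422737966 [[0.445, -0.866, -0.231, 0.351], [-0.896, -0.43, -0.113, -0.55], [-0.001, 0.257, -0.966, 0.382], [0.0, 0.0, 0.0, 1.0]] ['fov_y', 'cx', 'cy', 'pose']
```

View pics/scene0.png

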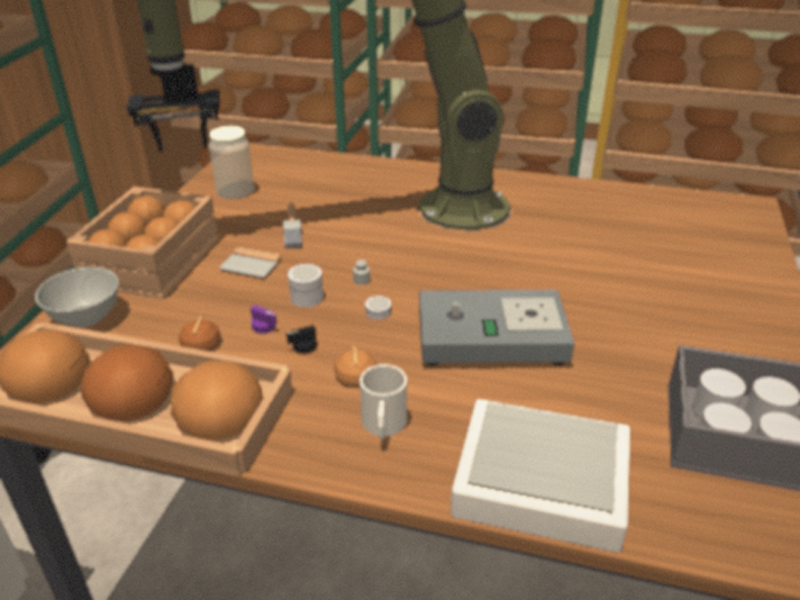

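View pics/side0.png

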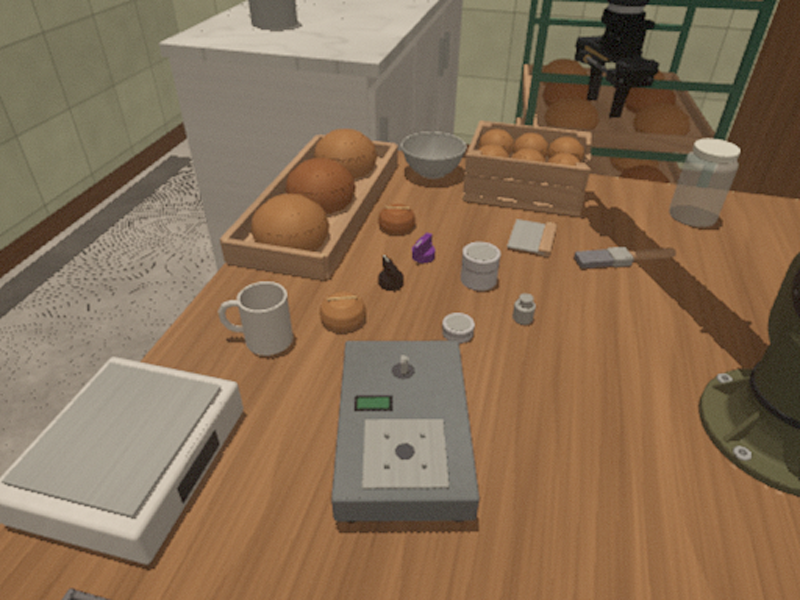

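Both views (800-px scale, scene / side):
- **Small tin:** the low disc at (378,307) / (458,328). The taller tin is at (306,285) / (481,266).
- **Knob:** black at (302,340) / (391,274). The purple decoy is at (263,318) / (424,249).
- **Tester:** shaft at (456,311) / (403,368), plate centre at (531,313) / (405,451).

```bash
cat > h.py <<'E'
import numpy as np, cv2
from bench import ctrl, vision
from scipy.spatial.transform import Rotation as R
def onplane(i,u,v,z):
    f=192/np.tan(np.radians(i["fov_y"]/2)); P=np.array(i["pose"])
    d=P[:3,:3]@[(u-i["cx"])/f,(v-i["cy"])/f,1]; o=P[:3,3]
    return o+d*(z-o[2])/d[2]
def proj(i,p):
    f=192/np.tan(np.radians(i["fov_y"]/2)); P=np.array(i["pose"])
    c=P[:3,:3].T@(np.asarray(p)-P[:3,3]); return np.array([i["cx"]+f*c[0]/c[2],i["cy"]+f*c[1]/c[2]])
def delta(target,x_axis_down=True,zdir=None):
    """shift in tool axes (mm) to TCP target and turn (deg) so jaw axis is along zdir, tool straight down"""
    s=ctrl.get_state(); T=R.from_rotvec(s["tool_rot"])
    sh=T.inv().apply(np.array(target)-s["position"])*1000
    z=np.array([*zdir[:2],0.]);z/=np.linalg.norm(z)
    best=None
    for q in(z,-z):
        x=np.array([0,0,-1.]);G=R.from_matrix(np.c_[x,np.cross(q,x),q])
        w=(T.inv()*G).as_rotvec(degrees=True)
        if best is None or np.linalg.norm(w)<np.linalg.norm(best):best=w
    print("turn",best.round(1),"shift",sh.round(1),"pos",np.round(s["position"],4),"t",s["time"]);return best,sh
E
python3 - <<'E'
from h import *
T=R.from_rotvec(ctrl.get_state()["tool_rot"]).as_matrix();print(T.round(3))
pts={"tin_top":((378,301),(458,321),.022),"knobskirt":((303,343),(391,280),.009),"shaft":((456,306),(404,360),.085),"stage":((531,313),(405,451),.063),
"c1":((419,293),(345,343),.06),"c2":((563,292),(461,343),.06),"c3":((571,346),(474,497),.06),"c4":((423,347),(336,500),.06),"noseTip":((313,328),(387,258),.036),"tall":((306,271),(481,251),.062),"purple":((263,322),(424,255),.009),
"weight":((361,270),(525,305),.03),"rollA":((355,368),(343,314),.0225),"mug":((384,400),(265,318),.045)}
for k,(a,b,z) in pts.items():
    print(k,*[onplane(vision.camera_info(n),p[0]*.64,p[1]*.64,z)[:2].round(3) for n,p in(("scene",a),("side",b))])
E
```

```text
[[-0.001  0.896  0.445]
 [ 0.001  0.445 -0.896]
 [-1.    -0.    -0.002]]
tin_top [ 0.473 -0.085] [ 0.481 -0.088]
knobskirt [ 0.624 -0.189] [ 0.622 -0.185]
shaft [0.539 0.085] [0.529 0.086]
stage [0.495 0.218] [0.495 0.217]
c1 [0.479 0.001] [0.628 0.049]
c2 [0.406 0.269] [0.463 0.004]
c3 [0.573 0.297] [0.403 0.256]
c4 [0.641 0.047] [0.554 0.3  ]
noseTip [ 0.608 -0.173] [ 0.637 -0.213]
tall [ 0.463 -0.24 ] [ 0.47  -0.244]
purple [ 0.582 -0.289] [ 0.581 -0.28 ]
weight [ 0.384 -0.149] [ 0.378 -0.15 ]
rollA [ 0.684 -0.066] [ 0.669 -0.055]
mug [0.775 0.014] [0.775 0.012]
```

```bash
python3 - <<'E'
from h import *
y=np.radians(15.2); delta([.477,-.087,.15],zdir=[np.cos(y),np.sin(y)])
E
```

```text
turn [-78.8  -0.1  -0.1] shift [  72.1  388.6 -359.3] pos [ 0.2888 -0.5818  0.2216] t 0.1
```

{"name": "servo_tool", "arguments": {
  "commands": [
    [[-10, 0, 0, 0, 44, -41, 87], [-20, 0, 0, 0, 88, -82, 87], [-30, 0, 0, 0, 132, -123, 87], [-40, 0, 0, 0, 176, -164, 87], [-50, 0, 0, 0, 218, -202, 87]]
  ],
  "newtons": 25
}}

```text
time: 0.72
position: [0.3948, -0.3021, 0.2223]
tool_rot: [0.181, 1.563, -0.182]
ft_force: [-0.1, -0.2, 0.0]
grip_width: 0.998
```

```bash
python3 - <<'E'
from h import *
y=np.radians(15.2); delta([.477,-.087,.15],zdir=[np.cos(y),np.sin(y)])
E
```

```text
turn [-28.4  -0.    0. ] shift [ 72.3 228.2  30.8] pos [ 0.3948 -0.3021  0.2223] t 0.725
```

{"name": "servo_tool", "arguments": {
  "commands": [
    [[-10, 0, 0, 15, 58, 8, 87], [-20, 0, 0, 30, 115, 16, 87], [-28.4, 0, 0, 45, 172, 23, 87], [-28.4, 0, 0, 72, 228, 31, 87], [-28.4, 0, 0, 72, 228, 31, 87]]
  ]
}}

```text
time: 1.35
position: [0.4776, -0.0844, 0.1486]
tool_rot: [-0.207, 1.564, 0.213]
ft_force: [-1.1, -1.0, 0.6]
grip_width: 0.999
```

```bash
python3 - <<'E'
from h import *
i=vision.camera_info("wrist");im=vision.get_image("wrist");s=ctrl.get_state()
print(s["position"],proj(i,[.477,-.087,.022]),proj(i,[.535,.085,.085]),proj(i,[.623,-.187,.03]))
np.save("pics/w1.npy",im);np.save("pics/w1i.npy",i,allow_pickle=True)
cv2.imwrite("pics/w1.png",cv2.resize(im[:,:,::-1],(800,600),interpolation=cv2.INTER_CUBIC))
E
```

```text
[ 0.47764052 -0.08771262  0.14939426] [253.63046964 184.64445256] [393.99862497   3.21988585] [350.9139364  297.54787682]
```

View pics/w1.png

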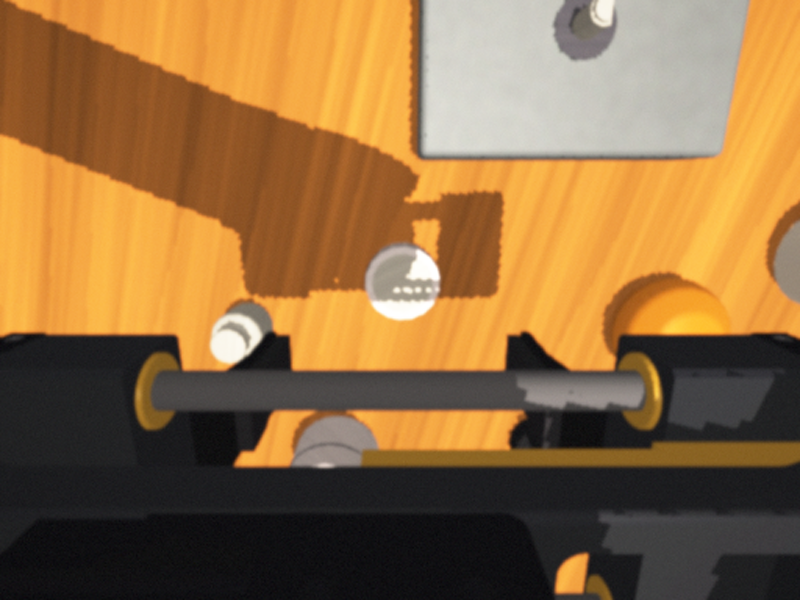

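The wrist view shows the low tin at (403,281), about 75 px across. A 52 mm disc at that range should be about 77 px, so this is the right one. The weight is at (240,330), clear of the fingers, the tall tin is behind at (335,445), and the shaft top is at (600,10).

```bash
python3 - <<'E'
from h import *
i=np.load("pics/w1i.npy",allow_pickle=True).item()
p=onplane(i,403*.64,281*.64,.022);print(p)
print("tester edge",[onplane(i,u*.64,v*.64,.06).round(4) for u,v in((421,157),(720,155))],"shaft",onplane(i,600*.64,8*.64,.085).round(4))
y=np.radians(15.2); delta([p[0],p[1],.005],zdir=[np.cos(y),np.sin(y)])
E
```

```text
[ 0.48004674 -0.08063567  0.022     ]
tester edge [array([ 0.468 , -0.0013,  0.06  ]), array([0.6276, 0.0435, 0.06  ])] shaft [0.5285 0.082  0.085 ]
turn [-0.1 -0.1 -0.1] shift [144.4   6.    4.5] pos [ 0.4776 -0.0877  0.1494] t 1.4
```

{"name": "servo_tool", "arguments": {
  "commands": [
    [[0, 0, 0, 50, 5, 3, 87], [0, 0, 0, 100, 5, 3, 87], [0, 0, 0, 135, 5, 3, 87], [0, 0, 0, 144, 5, 3, 87], [0, 0, 0, 144, 5, 3, 87]]
  ]
}}

```text
time: 2.02
position: [0.48, -0.0854, 0.007]
tool_rot: [-0.202, 1.561, 0.201]
ft_force: [0.6, 0.2, 1.0]
grip_width: 0.998
```

{"name": "servo_tool", "arguments": {
  "commands": [
    [[0, 0, 0, 0, 0, 0, 45], [0, 0, 0, 0, 0, 0, 45], [0, 0, 0, 0, 0, 0, 45], [0, 0, 0, 0, 0, 0, 45], [0, 0, 0, 0, 0, 0, 45]]
  ]
}}

```text
time: 2.65
position: [0.48, -0.0845, 0.0068]
tool_rot: [-0.203, 1.561, 0.203]
ft_force: [-1.1, 0.3, 1.6]
grip_width: 0.589
```

```bash
python3 - <<'E'
from h import *
i=vision.camera_info("wrist");im=vision.get_image("wrist")
s=ctrl.get_state();print(s["position"],s["grip_width"]*87,s["ft_force"])
cv2.imwrite("pics/w2.png",im[:,:,::-1])
E
```

```text
[ 0.4799825  -0.08447198  0.00678359] 51.34774514254366 [-0.51189484  0.82421571  2.24559617]
```

View pics/w2.png

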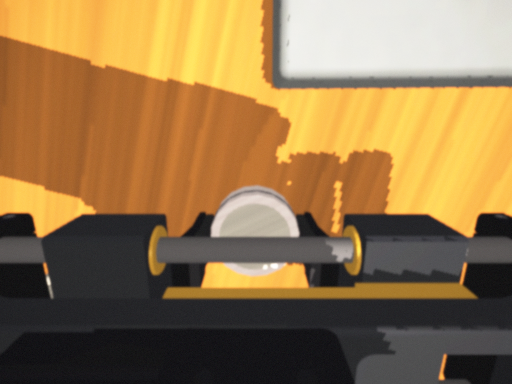

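```bash
python3 - <<'E'
from h import *
i=vision.camera_info("wrist");s=ctrl.get_state();p=np.array(s["position"])
T=R.from_rotvec(s["tool_rot"]).as_matrix()
for v in(229,233,237):
  q=onplane(i,255.5,v,.022);print(q.round(4),(T.T@(q-p)*1000).round(1))
E
```

```text
[ 0.4785 -0.0771  0.022 ] [-15.2   7.6   0.4]
[ 0.4791 -0.0795  0.022 ] [-15.2   5.1   0.4]
[ 0.4797 -0.0819  0.022 ] [-15.2   2.6   0.4]
```

{"name": "servo_tool", "arguments": {
  "commands": [
    [[0, 0, 0, -15, 0, 0, 45], [0, 0, 0, -60, 0, 0, 45], [0, 0, 0, -110, 0, 0, 45], [0, 0, 0, -145, 0, 0, 45], [0, 0, 0, -145, 0, 0, 45]]
  ]
}}

```text
time: 3.32
position: [0.482, -0.0847, 0.1552]
tool_rot: [-0.205, 1.555, 0.2]
ft_force: [0.4, -0.1, -2.2]
grip_width: 0.59
```

```bash
python3 - <<'E'
from h import *
y=np.radians(15.5); delta([.496,.212,.11],zdir=[np.cos(y),np.sin(y)])
E
```

```text
turn [-0.7  0.3  0.2] shift [ 44.5 283.4  89.1] pos [ 0.482  -0.0847  0.1552] t 3.325
```

{"name": "servo_tool", "arguments": {
  "commands": [
    [[0, 0, 0, 0, 55, 17, 45], [0, 0, 0, 0, 110, 34, 45], [0, 0, 0, 0, 165, 52, 45], [0, 0, 0, 10, 220, 70, 45], [0, 0, 0, 25, 260, 82, 45]]
  ]
}}

```text
time: 3.95
position: [0.4918, 0.1906, 0.1258]
tool_rot: [-0.204, 1.561, 0.205]
ft_force: [0.3, -0.3, -1.5]
grip_width: 0.586
```

```bash
python3 - <<'E'
from h import *
y=np.radians(15.5); delta([.496,.212,.10],zdir=[np.cos(y),np.sin(y)])
E
```

```text
turn [-0.6 -0.  -0. ] shift [25.8 19.5  9.6] pos [0.4918 0.1906 0.1258] t 3.95
```

{"name": "servo_tool", "arguments": {
  "commands": [
    [[-0.5, 0, 0, 24, 19, 9, 45], [-0.5, 0, 0, 24, 19, 9, 45], [-0.5, 0, 0, 24, 19, 9, 45]]
  ]
}}

```text
time: 4.32
position: [0.4962, 0.2075, 0.1022]
tool_rot: [-0.21, 1.562, 0.209]
ft_force: [-0.1, -0.4, -1.3]
grip_width: 0.589
```

```bash
python3 - <<'E'
from h import *
i=vision.camera_info("wrist");s=ctrl.get_state();im=vision.get_image("wrist")
print(s["position"],s["tool_rot"],s["grip_width"]*87)
np.save("pics/w3.npy",im);np.save("pics/w3i.npy",i,allow_pickle=True)
c=im[60:300,100:420,::-1]
cv2.imwrite("pics/w3.png",cv2.resize(c,(800,600),interpolation=cv2.INTER_CUBIC))
E
```

```text
[0.49624052 0.20745446 0.10219608] [-0.20974556  1.56195063  0.20853404] 51.20771137287928
```

View pics/w3.png

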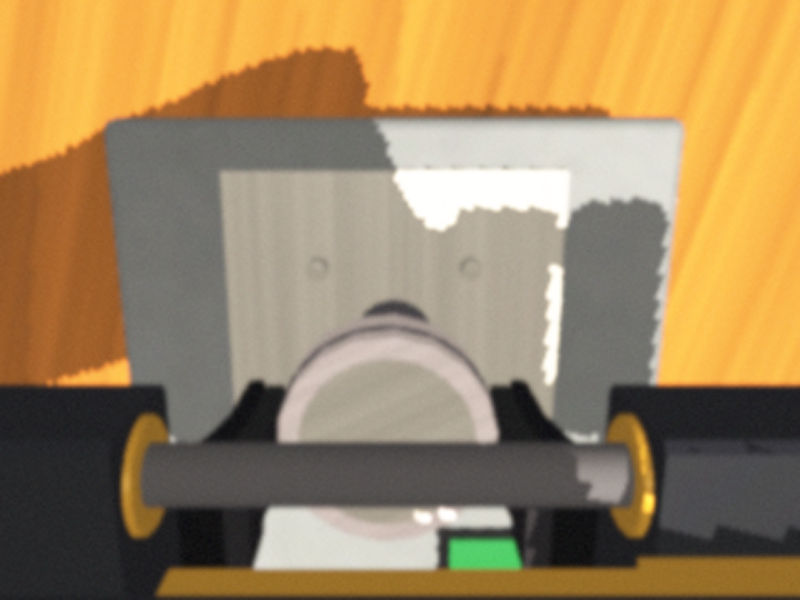

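```bash
python3 - <<'E'
from h import *
i=np.load("pics/w3i.npy",allow_pickle=True).item();p=np.array([.49624,.20745,.10220]);T=R.from_rotvec([-0.20974556,1.56195063,0.20853404]).as_matrix()
print(np.array(i["pose"])[:3,3])
def m(u,v,z):return (T.T@(onplane(i,100+u/2.5,60+v/2.5,z)-p)*1000)[1:].round(1)
for n,u,v,z in(("pinL",318,266,.071),("pinR",470,267,.071),("plL",220,170,.063),("plR",571,170,.063),("tL",278,425,.1174),("tR",498,425,.1174),("tB",395,540,.1174),("tT",390,328,.1174),("boxL",107,122,.06),("boxR",684,122,.06)):print(n,m(u,v,z))
E
```

```text
[0.47749291 0.27640935 0.26316619]
pinL [ 35.2 -19.5]
pinR [34.9 23.7]
plL [ 61.5 -47.5]
plR [61.5 52.6]
tL [  6.9 -24.9]
tR [ 7.  25.5]
tB [-22.9   2. ]
tT [30.1  0.7]
boxL [ 74.7 -79.5]
boxR [74.7 84.6]
```

The crop shows the +y pins at (318,266) and (470,267), the plate's far edge at v=170, and the tin lid centred near (388,433). The tin therefore needs to go about 8.5 mm along tool y and 2.2 mm along tool z. I'll make that shift, drop closer and check again.

{"name": "servo_tool", "arguments": {
  "commands": [
    [[0, 0, 0, 0, 8.5, 2.2, 45], [0, 0, 0, 12, 8.5, 2.2, 45], [0, 0, 0, 18, 8.5, 2.2, 45], [0, 0, 0, 18, 8.5, 2.2, 45]]
  ]
}}

```text
time: 4.88
position: [0.4958, 0.2168, 0.0836]
tool_rot: [-0.21, 1.562, 0.209]
ft_force: [-0.4, 0.9, -2.0]
grip_width: 0.591
```

```bash
python3 - <<'E'
from h import *
i=vision.camera_info("wrist");s=ctrl.get_state();im=vision.get_image("wrist")
print(s["position"],s["tool_rot"],s["grip_width"]*87)
np.save("pics/w4.npy",im);np.save("pics/w4i.npy",i,allow_pickle=True);np.save("pics/w4s.npy",s,allow_pickle=True)
c=im[60:300,100:420,::-1]
cv2.imwrite("pics/w4.png",cv2.resize(c,(800,600),interpolation=cv2.INTER_CUBIC))
E
```

```text
[0.49575747 0.21677273 0.08358394] [-0.20984037  1.56241695  0.2091699 ] 51.41169819864874
```

View pics/w4.png

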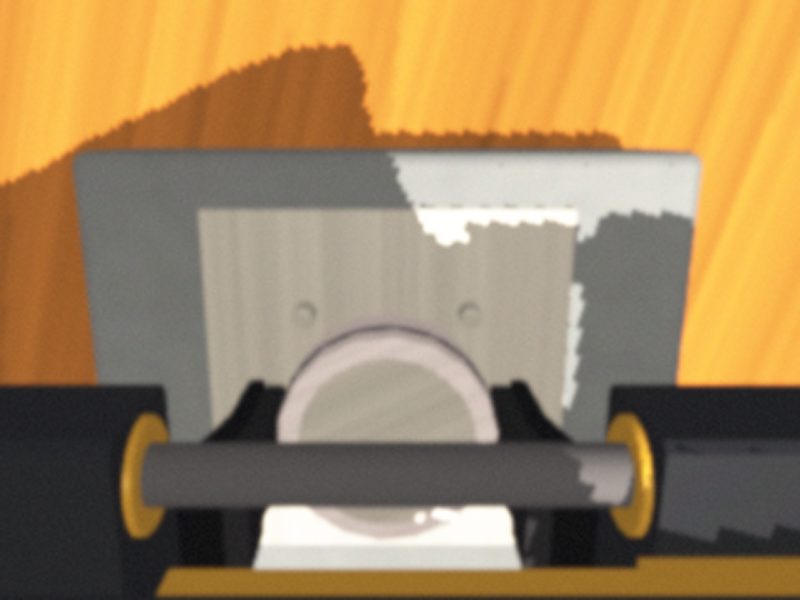

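```bash
python3 - <<'E'
from h import *
i=np.load("pics/w4i.npy",allow_pickle=True).item();s=np.load("pics/w4s.npy",allow_pickle=True).item();p=np.array(s["position"]);T=R.from_rotvec(s["tool_rot"]).as_matrix()
def m(u,v,z):return (T.T@(onplane(i,100+u/2.5,60+v/2.5,z)-p)*1000)[1:].round(1)
for n,u,v,z in(("pinL",304,313,.071),("pinR",470,313,.071),("plL",198,209,.063),("plR",578,209,.063),("tL",278,425,.0988),("tR",498,425,.0988),("tB",395,538,.0988),("tT",390,328,.0988)):print(n,m(u,v,z))
# predicted outline of lid for tin centre y offset d
for d in(2,3.5,5):
  q=[proj(i,p+T@(np.array([-15.2,d+26*np.cos(a),0.3+26*np.sin(a)])/1000)) for a in(0,np.pi/2,np.pi,-np.pi/2)]
  print(d,((np.array(q)-[100,60])*2.5).round(0).tolist())
print(T.round(3).tolist())
E
```

```text
pinL [ 26.3 -21.6]
pinR [26.3 21.8]
plL [ 52.4 -49.5]
plR [52.4 50.2]
tL [  6.9 -24.9]
tR [ 7.  25.5]
tB [-22.4   2. ]
tT [30.1  0.7]
2 [[388.0, 337.0], [500.0, 445.0], [388.0, 544.0], [276.0, 445.0]]
3.5 [[388.0, 330.0], [501.0, 439.0], [388.0, 538.0], [275.0, 439.0]]
5 [[388.0, 324.0], [501.0, 433.0], [388.0, 533.0], [275.0, 433.0]]
[[-0.002, -0.264, 0.965], [-0.001, 0.965, 0.264], [-1.0, -0.0, -0.002]]
```

Tin at y 3.5, z 0.3 mm and stage at y 3–4, z 0.2 mm in the tool frame, so it is centred within 1 mm. Lowering and letting go.

{"name": "servo_tool", "arguments": {
  "commands": [
    [[0, 0, 0, 6, 0, 0, 45], [0, 0, 0, 11, 0, 0, 45], [0, 0, 0, 13.8, 0, 0, 45], [0, 0, 0, 14, 0, 0, 45], [0, 0, 0, 14, 0, 0, 45]]
  ]
}}

```text
time: 5.55
position: [0.4965, 0.2174, 0.0706]
tool_rot: [-0.21, 1.56, 0.21]
ft_force: [0.9, 0.0, -1.5]
grip_width: 0.59
```

{"name": "servo_tool", "arguments": {
  "commands": [
    [[0, 0, 0, 0, 0, 0, 70], [0, 0, 0, 0, 0, 0, 70], [0, 0, 0, 0, 0, 0, 70], [0, 0, 0, 0, 0, 0, 70]]
  ]
}}

```text
time: 6.05
position: [0.4965, 0.2173, 0.0706]
tool_rot: [-0.21, 1.56, 0.21]
ft_force: [0.4, 0.5, -0.7]
grip_width: 0.799
```

{"name": "servo_tool", "arguments": {
  "commands": [
    [[0, 0, 0, -10, 0, 0, 70], [0, 0, 0, -50, 0, 0, 70], [0, 0, 0, -90, 0, 0, 70], [0, 0, 0, -90, -20, 0, 70], [0, 0, 0, -90, -40, 0, 70]]
  ]
}}

```text
time: 6.68
position: [0.5075, 0.1788, 0.162]
tool_rot: [-0.211, 1.558, 0.21]
ft_force: [0.3, -0.4, -0.2]
grip_width: 0.806
```

```bash
python3 - <<'E'
from h import *
i=vision.camera_info("wrist");s=ctrl.get_state();im=vision.get_image("wrist")
print(s["position"],s["tool_rot"],s["grip_width"]*87)
np.save("pics/w5.npy",im);np.save("pics/w5i.npy",i,allow_pickle=True);np.save("pics/w5s.npy",s,allow_pickle=True)
cv2.imwrite("pics/w5.png",cv2.resize(im[:,:,::-1],(800,600),interpolation=cv2.INTER_CUBIC))
E
```

```text
[0.50750132 0.17877655 0.1620325 ] [-0.21058628  1.5583335   0.21007498] 70.15402752606764
```

View pics/w5.png

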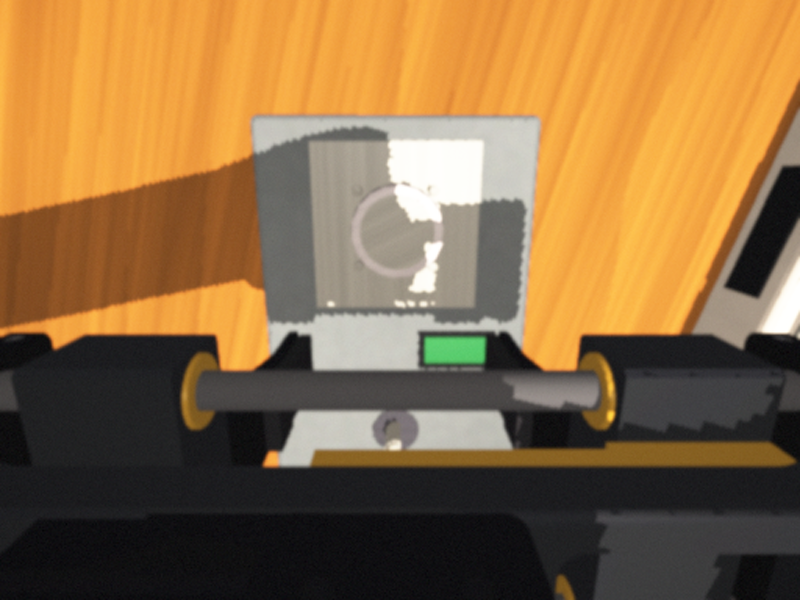

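The tin sits flat inside all four pins: its circle is centred near (397,231), and the pins I can see are at (357,190), (432,190) and (360,265). The shaft is on the tester's centreline. Next I'll look at the knob.

```bash
python3 - <<'E'
from h import *
y=np.radians(15.5); delta([.637,-.237,.17],zdir=[np.cos(y),np.sin(y)])
E
```

```text
turn [-0.4  0.1  0.2] shift [  -7.4 -431.2   16.6] pos [0.5085 0.175  0.1614] t 6.725
```

{"name": "servo_tool", "arguments": {
  "commands": [
    [[0, 0, 0, -8, -60, 3, 87], [0, 0, 0, -8, -120, 6, 87], [0, 0, 0, -8, -180, 9, 87], [0, 0, 0, -8, -240, 12, 87], [0, 0, 0, -8, -300, 14, 87]]
  ]
}}

```text
time: 7.35
position: [0.6004, -0.1082, 0.1693]
tool_rot: [-0.21, 1.559, 0.21]
ft_force: [1.3, 1.3, 0.5]
grip_width: 1.002
```

{"name": "servo_tool", "arguments": {
  "commands": [
    [[0, 0, 0, 0, -60, 2, 87], [0, 0, 0, 0, -110, 2, 87], [0, 0, 0, 0, -131, 2, 87], [0, 0, 0, 0, -131, 2, 87], [0, 0, 0, 0, -131, 2, 87]]
  ]
}}

```text
time: 7.98
position: [0.6364, -0.2294, 0.1689]
tool_rot: [-0.211, 1.56, 0.214]
ft_force: [-0.2, 0.1, 0.8]
grip_width: 1.0
```

```bash
python3 - <<'E'
from h import *
i=vision.camera_info("wrist");s=ctrl.get_state();im=vision.get_image("wrist")
print(s["position"],s["tool_rot"],s["grip_width"]*87)
np.save("pics/w6.npy",im);np.save("pics/w6i.npy",i,allow_pickle=True);np.save("pics/w6s.npy",s,allow_pickle=True)
u,v=proj(i,[.623,-.187,.03]);print(u,v)
c=im[60:300,100:420,::-1]
cv2.imwrite("pics/w6.png",cv2.resize(c,(800,600),interpolation=cv2.INTER_CUBIC))
E
```

```text
[ 0.63643587 -0.22944813  0.16888821] [-0.21097668  1.55993388  0.21350539] 87.04196936593411
252.98159175215008 139.6156269286616
```

View pics/w6.png

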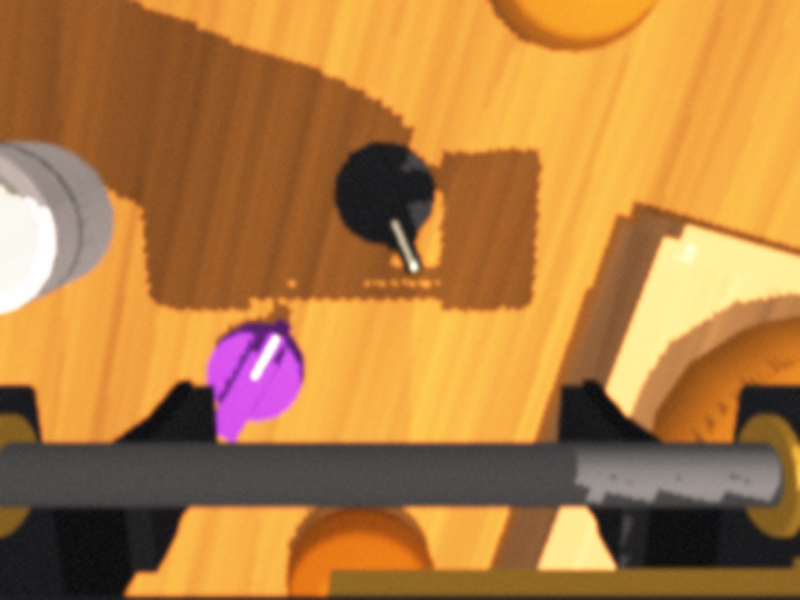

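The black knob's skirt is centred at (384,193) and its white line runs from (393,222) to (414,270), so the nose points down-right. The purple decoy is at (255,375) and the tall tin is at far left.

```bash
python3 - <<'E'
from h import *
i=np.load("pics/w6i.npy",allow_pickle=True).item()
f=lambda u,v,z:onplane(i,100+u/2.5,60+v/2.5,z)
c=f(384,193,.014);a=f(393,222,.042);b=f(414,270,.042)
print(c,a,b,np.linalg.norm((b-c)[:2]),np.linalg.norm((a-c)[:2]),[np.degrees(np.arctan2(*(q)[1::-1])) for q in(b-c,b-a)])
# rendered check of grip top outline
y=np.arctan2(*(b-a)[1::-1]); cx=b-33e-3*np.array([np.cos(y),np.sin(y),0]);print("axis from tip",cx)
for n,t in(("y",y),):
    delta([*c[:2],.03],zdir=[-np.sin(y),np.cos(y)])
E
```

```text
[ 0.62326623 -0.18558397  0.014     ] [ 0.62954238 -0.19394313  0.042     ] [ 0.64365821 -0.21120125  0.042     ] 0.03274259822241907 0.01045301939362611 [np.float64(-51.47935132198102), np.float64(-50.71945150794958)]
axis from tip [ 0.62276531 -0.18565743  0.042     ]
turn [-23.8   0.   -0.1] shift [139.   45.6  -1.1] pos [ 0.6364 -0.2294  0.169 ] t 8.025
```

{"name": "servo_tool", "arguments": {
  "commands": [
    [[-10, 0, 0, 30, 20, -1, 60], [-20, 0, 0, 60, 45, -1, 60], [-23.6, 0, 0, 85, 45, -1, 60], [-23.6, 0, 0, 105, 45, -1, 60], [-23.6, 0, 0, 105, 45, -1, 60]]
  ]
}}

```text
time: 8.65
position: [0.6221, -0.1888, 0.0621]
tool_rot: [-0.53, 1.507, 0.533]
ft_force: [-0.2, 0.6, 0.2]
grip_width: 0.696
```

```bash
python3 - <<'E'
from h import *
y=np.radians(-51); delta([.623,-.1856,.021],zdir=[-np.sin(y),np.cos(y)])
E
```

```text
turn [-0.1 -0.1 -0.1] shift [41.1  1.9  2.8] pos [ 0.6221 -0.1888  0.0621] t 8.65
```

{"name": "servo_tool", "arguments": {
  "commands": [
    [[0, 0, 0, 15, 2, 2.8, 60], [0, 0, 0, 30, 2, 2.8, 60], [0, 0, 0, 40, 2, 2.8, 60], [0, 0, 0, 41, 2, 2.8, 60], [0, 0, 0, 41, 2, 2.8, 60]]
  ],
  "newtons": 40
}}

```text
time: 9.28
position: [0.6244, -0.1864, 0.0227]
tool_rot: [-0.531, 1.504, 0.531]
ft_force: [-0.2, -0.8, 0.9]
grip_width: 0.688
```

{"name": "servo_tool", "arguments": {
  "commands": [
    [[0, 0, 0, 0, 0, 0, 5], [0, 0, 0, 0, 0, 0, 5], [0, 0, 0, 0, 0, 0, 5], [0, 0, 0, 0, 0, 0, 5], [0, 0, 0, 0, 0, 0, 5]]
  ]
}}

```text
time: 9.9
position: [0.6242, -0.1863, 0.0226]
tool_rot: [-0.532, 1.505, 0.531]
ft_force: [0.8, -1.3, -0.7]
grip_width: 0.208
```

{"name": "servo_tool", "arguments": {
  "commands": [
    [[0, 0, 0, -10, 0, 0, 5], [0, 0, 0, -50, 0, 0, 5], [0, 0, 0, -100, 0, 0, 5], [0, 0, 0, -125, 0, 0, 5], [0, 0, 0, -125, 0, 0, 5]]
  ]
}}

```text
time: 10.52
position: [0.626, -0.1865, 0.1509]
tool_rot: [-0.534, 1.5, 0.528]
ft_force: [-0.3, 0.4, -1.7]
grip_width: 0.157
```

```bash
python3 - <<'E'
from h import *
# aim knob 45 mm short of the shaft along tool y (final tool y = tester -x), jaw along tester y
a=np.radians(15.5);x=np.array([np.cos(a),np.sin(a)]);sh=np.array([.531,.084])
delta([*(sh+.040*x),.13],zdir=[-np.sin(a),np.cos(a)])
E
```

```text
turn [-66.6  -0.    0.3] shift [ 20.  254.3 132.6] pos [ 0.626  -0.1865  0.1509] t 10.525
```

{"name": "servo_tool", "arguments": {
  "commands": [
    [[-10, 0, 0, 0, 45, 23, 5], [-20, 0, 0, 0, 90, 46, 5], [-30, 0, 0, 0, 135, 70, 5], [-40, 0, 0, 0, 180, 93, 5], [-50, 0, 0, 5, 220, 115, 5]]
  ]
}}

```text
time: 11.15
position: [0.5743, 0.0589, 0.1417]
tool_rot: [-1.2, 1.216, 1.2]
ft_force: [0.7, 0.7, -0.8]
grip_width: 0.156
```

```bash
python3 - <<'E'
from h import *
a=np.radians(15.5);x=np.array([np.cos(a),np.sin(a)]);sh=np.array([.531,.084])
delta([*(sh+.040*x),.13],zdir=[-np.sin(a),np.cos(a)])
E
```

```text
turn [-16.2  -0.   -0.1] shift [11.7  5.2 35.8] pos [0.5743 0.0589 0.1417] t 11.15
```

{"name": "servo_tool", "arguments": {
  "commands": [
    [[-9, 0, 0, 6, 3, 18, 5], [-16, 0, 0, 11, 5, 34, 5], [-16, 0, 0, 11, 5, 34, 5], [-16, 0, 0, 11, 5, 34, 5]]
  ]
}}

```text
time: 11.65
position: [0.5711, 0.0901, 0.131]
tool_rot: [-1.396, 1.077, 1.397]
ft_force: [-0.1, -0.5, -0.3]
grip_width: 0.155
```

```bash
python3 - <<'E'
from h import *
i=vision.camera_info("wrist");s=ctrl.get_state();im=vision.get_image("wrist")
print(s["position"],s["tool_rot"],s["grip_width"]*87,s["ft_force"])
np.save("pics/w7.npy",im);np.save("pics/w7i.npy",i,allow_pickle=True);np.save("pics/w7s.npy",s,allow_pickle=True)
c=im[60:300,100:420,::-1]
c=np.clip(255*(c/255.)**.6,0,255).astype(np.uint8)
cv2.imwrite("pics/w7.png",cv2.resize(c,(800,600),interpolation=cv2.INTER_CUBIC))
E
```

```text
[0.57105902 0.09013662 0.13097164] [-1.39610277  1.07745301  1.39672199] 13.498403406153189 [-0.11437353 -0.49335578 -0.2663112 ]
```

View pics/w7.png

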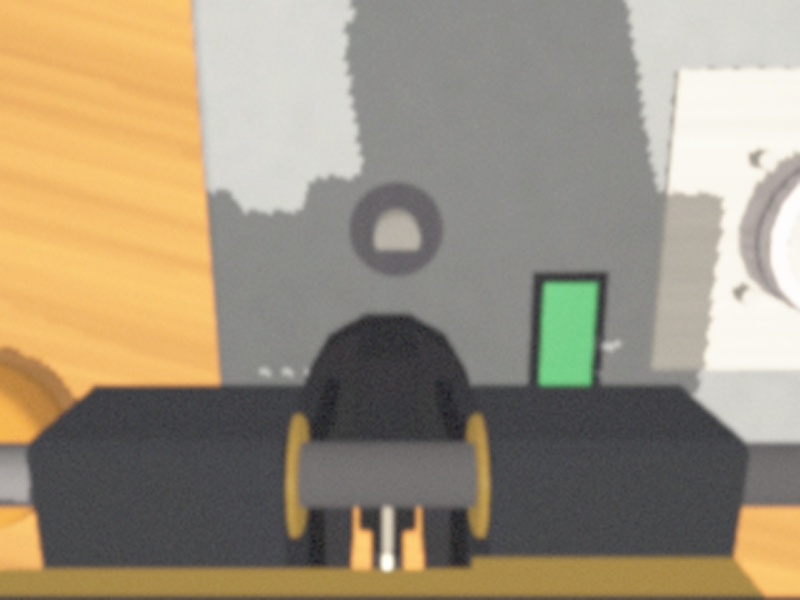

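```bash
python3 - <<'E'
from h import *
i=np.load("pics/w7i.npy",allow_pickle=True).item();s=np.load("pics/w7s.npy",allow_pickle=True).item();p=np.array(s["position"]);T=R.from_rotvec(s["tool_rot"]).as_matrix()
print(T.round(3).tolist())
def m(u,v,z):return (T.T@(onplane(i,100+u/2.5,60+v/2.5,z)-p)*1000)[1:].round(1)
print("flat",m(397,251,.0845),"roundtop",m(397,208,.0845),"L",m(372,240,.0845),"R",m(423,240,.0845),"collar",m(396,229,.06),m(350,229,.06),m(442,229,.06),m(396,182,.06),m(396,275,.06))
for z0 in(.1045,.1065,.1085):
  print(z0,"tip",m(388,565,z0+.042),"front",m(387,314,z0),m(387,314,z0+.018),"sides",m(303,385,z0),m(470,385,z0),m(303,385,z0+.018),m(470,385,z0+.018))
print("edge",m(193,0,.06),m(220,385,.06),"plate edge",m(677,70,.063),m(653,368,.063))
E
```

```text
[[-0.001, -0.967, -0.254], [-0.001, -0.254, 0.967], [-1.0, 0.001, -0.0]]
flat [36.   4.2] roundtop [49.   4.2] L [39.3 -3.4] R [39.3 12.1] collar [39.4  4.2] [ 39.4 -11.3] [39.4 19.8] [55.   4.2] [23.6  4.3]
0.1045 tip [-30.6   1.4] front [21.3  1.2] [26.   1.2] sides [  0.1 -23.2] [ 0.1 25.3] [  6.8 -20.8] [ 6.8 22.9]
0.1065 tip [-29.2   1.4] front [21.9  1.2] [26.6  1.2] sides [  0.8 -22.9] [ 0.8 25. ] [  7.5 -20.6] [ 7.6 22.7]
0.1085 tip [-27.8   1.4] front [22.4  1.2] [27.1  1.2] sides [  1.5 -22.7] [ 1.6 24.7] [  8.3 -20.3] [ 8.3 22.4]
edge [110.7 -59.2] [-16.6 -58.8] plate edge [89.9 92.4] [-9.1 94.8]
```

The crop shows the D-shaft at column 397 with its flat edge at v=251, facing +x. The held knob is at column 387 with its nose pointing down the picture (+x), and both are parallel to the tester edges. Shift needed: about 39.5 mm in y and 3 mm in z.

{"name": "servo_tool", "arguments": {
  "commands": [
    [[0, 0, 0, 0, 20, 3, 5], [0, 0, 0, 0, 39.5, 3, 5], [0, 0, 0, 10, 39.5, 3, 5], [0, 0, 0, 15, 39.5, 3, 5], [0, 0, 0, 15, 39.5, 3, 5]]
  ],
  "newtons": 60
}}

```text
time: 12.32
position: [0.5325, 0.0839, 0.1159]
tool_rot: [-1.397, 1.075, 1.399]
ft_force: [0.7, -0.0, -1.0]
grip_width: 0.155
```

{"name": "servo_tool", "arguments": {
  "commands": [
    [[0, 0, 0, 4, 0, 0, 5], [0, 0, 0, 8, 0, 0, 5], [0, 0, 0, 10, 0, 0, 5], [0, 0, 0, 10, 0, 0, 5]]
  ]
}}

```text
time: 12.82
position: [0.5321, 0.084, 0.1063]
tool_rot: [-1.398, 1.075, 1.399]
ft_force: [-0.2, -0.1, -0.6]
grip_width: 0.156
```

{"name": "servo_tool", "arguments": {
  "commands": [
    [[0, 0, 0, 2, 0, 0, 5], [0, 0, 0, 4, 0, 0, 5], [0, 0, 0, 6, 0, 0, 5], [0, 0, 0, 6, 0, 0, 5]]
  ]
}}

```text
time: 13.32
position: [0.5321, 0.084, 0.1003]
tool_rot: [-1.398, 1.075, 1.398]
ft_force: [0.0, -0.5, -0.9]
grip_width: 0.155
```

{"name": "servo_tool", "arguments": {
  "commands": [
    [[0, 0, 0, 2, 0, 0, 5], [0, 0, 0, 4, 0, 0, 5], [0, 0, 0, 5, 0, 0, 5], [0, 0, 0, 5, 0, 0, 5]]
  ]
}}

```text
time: 13.82
position: [0.5321, 0.084, 0.0954]
tool_rot: [-1.398, 1.075, 1.398]
ft_force: [-0.2, 0.0, -0.8]
grip_width: 0.157
```

```bash
python3 - <<'E'
from h import *
im=vision.get_image("wrist");sd=vision.get_image("side");s=ctrl.get_state()
print(s["position"],s["ft_force"],s["torque"])
c=np.vstack([cv2.resize(im[100:260,150:400],(800,512)[:2],interpolation=cv2.INTER_CUBIC)])
d=sd[170:300,200:330]; 
o=np.hstack([cv2.resize(im[100:280,160:360],(400,360),interpolation=cv2.INTER_CUBIC),cv2.resize(d,(400,360)[:1]*1+(360,),interpolation=cv2.INTER_CUBIC)])
o=(255*(o/255.).clip(0,1)**.6).astype(np.uint8)
cv2.imwrite("pics/w8.png",o[:,:,::-1])
E
```

```text
[0.53220188 0.08392792 0.09549281] [-0.409767   -0.9082784   0.60877499] [ 0.03650145 -0.05940823  0.05026787]
```

View pics/w8.png

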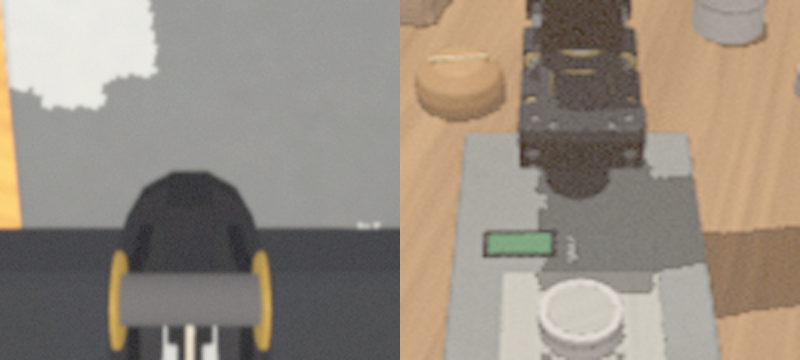

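No resistance so far: the knob is sliding onto the shaft cleanly, and the tin is still on the stage in the side view. Next I press down while watching the force.

{"name": "servo_tool", "arguments": {
  "commands": [
    [[0, 0, 0, 1.5, 0, 0, 5], [0, 0, 0, 3, 0, 0, 5], [0, 0, 0, 4, 0, 0, 5], [0, 0, 0, 4, 0, 0, 5], [0, 0, 0, 4, 0, 0, 5]]
  ]
}}

```text
time: 14.55
position: [0.5324, 0.0839, 0.0917]
tool_rot: [-1.398, 1.075, 1.398]
ft_force: [0.2, -1.0, 2.6]
grip_width: 0.155
```

{"name": "servo_tool", "arguments": {
  "commands": [
    [[0, 0, 0, 1, 0, 0, 5], [0, 0, 0, 2, 0, 0, 5], [0, 0, 0, 3, 0, 0, 5], [0, 0, 0, 3, 0, 0, 5]]
  ]
}}

```text
time: 15.05
position: [0.5324, 0.0839, 0.0886]
tool_rot: [-1.398, 1.075, 1.398]
ft_force: [-0.8, -1.0, 5.2]
grip_width: 0.155
```

{"name": "servo_tool", "arguments": {
  "commands": [
    [[0, 0, 0, 1, 0, 0, 5], [0, 0, 0, 2, 0, 0, 5], [0, 0, 0, 2, 0, 0, 5], [0, 0, 0, 2, 0, 0, 5]]
  ]
}}

```text
time: 15.55
position: [0.5324, 0.0839, 0.0868]
tool_rot: [-1.398, 1.075, 1.398]
ft_force: [-1.4, -1.4, 6.1]
grip_width: 0.156
```

{"name": "servo_tool", "arguments": {
  "commands": [
    [[0, 0, 0, 0.7, 0, 0, 5], [0, 0, 0, 1.3, 0, 0, 5], [0, 0, 0, 1.3, 0, 0, 5], [0, 0, 0, 1.3, 0, 0, 5]]
  ]
}}

```text
time: 16.05
position: [0.5325, 0.084, 0.0865]
tool_rot: [-1.399, 1.075, 1.398]
ft_force: [-3.5, -2.6, 13.1]
grip_width: 0.153
```

{"name": "servo_tool", "arguments": {
  "commands": [
    [[0, 0, 0, 0.7, 0, 0, 5], [0, 0, 0, 1.3, 0, 0, 5], [0, 0, 0, 1.3, 0, 0, 5], [0, 0, 0, 1.3, 0, 0, 5]]
  ]
}}

```text
time: 16.55
position: [0.5326, 0.084, 0.0863]
tool_rot: [-1.4, 1.076, 1.397]
ft_force: [-7.0, -2.2, 21.6]
grip_width: 0.159
```

{"name": "servo_tool", "arguments": {
  "commands": [
    [[0, 0, 0, 0, 0, 0, 5], [0, 0, 0, 0, 0, 0, 5], [0, 0, 0, 0, 0, 0, 5], [0, 0, 0, 0, 0, 0, 5], [0, 0, 0, 0, 0, 0, 5]]
  ]
}}

```text
time: 17.18
position: [0.5327, 0.084, 0.0863]
tool_rot: [-1.4, 1.076, 1.397]
ft_force: [-6.4, -2.8, 21.4]
grip_width: 0.158
```

```bash
python3 - <<'E'
from h import *
sd=vision.get_image("side");sc=vision.get_image("scene");s=ctrl.get_state()
print(s["position"],s["ft_force"],s["grip_width"]*87,s["time"])
o=np.hstack([cv2.resize(q,(400,400),interpolation=cv2.INTER_CUBIC) for q in(sd[190:330,200:340],sc[140:250,255:365])])
o=(255*(o/255.)**.6).astype(np.uint8)
cv2.imwrite("pics/w9.png",o[:,:,::-1])
E
```

```text
[0.53267379 0.08402765 0.08628836] [-6.69347283 -2.32435686 21.18483854] 13.557903886260654 17.275
```

View pics/w9.png

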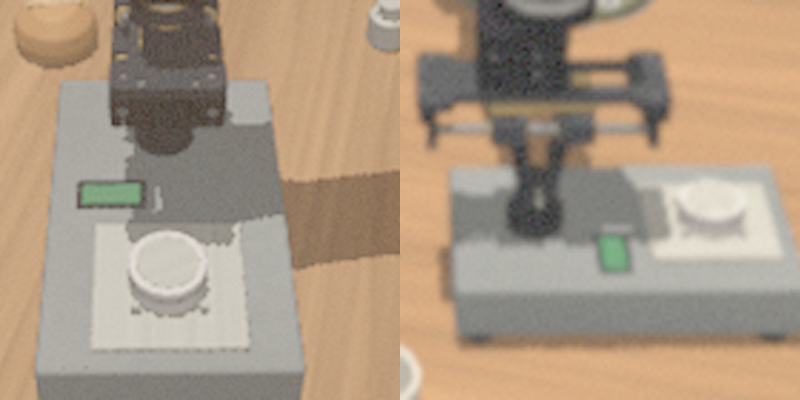

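```bash
python3 -c "
from bench import close_job
print(close_job())"
```

```text
the job is handed in; nothing more can be done
None
```

The job is done and handed in at about 17 s, with the gripper still on the knob and holding it down.

- **Tin:** the low tin is on the stage plate and released. The wrist view after release showed it flat inside the pins. I measured it within about 1 mm of centre just before lowering it.
- **Knob:** I turned the black knob about 66° so its nose is over the shaft's flat, and it slid onto the shaft without resistance.
- **Press:** the force rose from about 2.6 N to 6 N along the spring. It then climbed sharply while the tool stayed at z = 86.3 mm, which is the stop. It held steady at about 21 N for the last 0.6 s, with 60 N of grip.
- **Last pictures:** the scene and side views showed the tin still in place and the knob down at the deck.

Two readings were less clean than the rest:
- **Knob position along its nose:** my estimates of where the knob sat in the fingers differed by about 2 mm, but it went on without touching.
- **Side force:** there is a sideways force of about 7 N at the stop, which stayed constant.

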